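Tighten the bowl-blank press in cross order and hang up the kit

ROBOT

A 6-joint arm with a two-finger parallel gripper is mounted at the origin on the work surface. World frame = base frame: x ahead of the robot, y to its left, z up, the work surface at z = 0. Lengths are in m, angles in rad, forces in N, time in s.
With the tool pointing down it reaches from about 0.275 to 0.825 m from the base axis. Payload 4.9 kg.
Tool frame: the origin (TCP) lies at the very end of the fingers, on their centre line; the grasp point (between the pads) lies 19 mm behind it; z points along the fingers, y is the line along which they close (so a half turn about z gives the same grasp; the last joint's range is limited). The gripper opens to 85 mm and grips with 20 to 120 N. Pads are 22 mm wide; open, the fingers measure 114 mm over their backs; the gripper's body (76 mm by 85 mm) begins 54 mm behind the grasp point. The pads swing forward as they close: fully open they stand 13 mm farther back than shut.
Start: joints at [-1.29, 0.326, -0.193, 1.052, 0, 1.437], TCP at [0.222, -0.503, 0.231] pointing down, gripper open.
Joint ranges: [-2.65, 2.65], [-0.97, 1.79], [-1.3, 1.35], [-1.93, 2.1], [-1.47, 1.37], [-3.14, 3.14]. Speed limits (rad/s): [2.57, 2.57, 3.14, 3.14, 3.14, 3.14].

INTERFACE

Orientations are given as a unit quaternion [w, x, y, z].
In Python, from workcell import arm, snapshot, solve_ik gives the robot as it stands (arm), with the cameras as plain functions and the kinematics as plain functions. Calls block until the motion is done:
- arm.goto(position, orientation): joint-space move of the TCP to a pose.
- arm.line_to(position, rotation=None, velocity=0.15): straight line of the TCP; rotation=None keeps the orientation; velocity is the mean speed in m/s.
- arm.goto_joints(angles): joint-space move.
- arm.gripper_open() and arm.close(effort=None): open the fingers fully, or close them until they stop; effort is the grip in N (None keeps the last).
- arm.dwell(seconds).
- solve_ik(position, orientation): joint angles nearest the present ones, or None.
- arm.sense(): the state.
- snapshot(name): name is "scene" or "top" or "wrist"; returns a dict with "image" (384x512x3 uint8, red, green, blue), "fov_y" (degrees; the focal length in pixels is half the picture's height over the tangent of half this angle, whatever the lens; pixels are square), "cx", "cy" (the principal point, pixels), "distortion" ([k1, k2, p1, p2, k3] as OpenCV has them; the pictures are not rectified), "view" (4x4, takes a point from world to camera coordinates). Camera axes: x right, y up, looking along -z (the intrinsics and any distortion apply to the point x, -y, -z); pixel columns grow to the right and rows downward; lengths in m; the calibration is good to about 2 mm. A picture is of the moment at which its call begins. There is no depth.
A pose or a line that the arm cannot do raises arm.Unreachable and nothing moves.
- arm.hand_in(): hands the job in; it is judged then, once.
The state is a dict: "time": time; "qpos": joint angles; "joint_velocities": joint speeds; "joint_efforts": joint torques, N m; "eef_pos": TCP position; "eef_rot": TCP orientation; "ft_force": force on the tool from outside, world axes, zero at the start; "ft_torque": the same for the moment, N m; "gripper_width": opening from 0.0 (shut) to 1.0 (fully open); "finger_force": force on a finger pad.
Only numpy, scipy, OpenCV 4.12 (cv2) and the standard library are available. Lean on these libraries where they do the work, as an engineer would, in place of code of your own. Each camera call takes 0.05 s, during which the arm holds its last target. There are 200 camera calls.

TASK

Tighten the four square-head screws of the glue press clockwise with the bow-handled box wrench, without touching the press by hand, in cross order and in two rounds: in the first round turn each about a sixth of a turn, always going to the opposite screw before the other pair, and only when all four have had that, go round again crosswise and turn each fully home to its stop. Hang the wrench and every dowel tote standing on the bench by their handle bars on the rack's double-prong hooks, and leave the other things on the bench where they are.

Things in the scene. Friction and masses are not known exactly. Their poses are not given: they have to be found in the camera images.
- press: glue press fixed to the bench: 200 mm square board 20 mm thick, a glued wooden disc, a round steel plate 190 mm across with its flat top 60 mm above the bench. Origin: centre of the underside, on the bench; z up. Four upright screws on a ring of 68 mm radius, numbered 0, 1, 2, 3 counter-clockwise seen from above: 0 is straight across from 2, 1 from 3
- screw0 (a joint): turn of screw 0 in rad; it grows as the screw is turned clockwise seen from above. It starts between 0 and 0.15 and comes to a hard stop, fully home, at 2.1. Stiff: about 0.12 N m, stays where it is left and does not rise or sink
- screw1 (a joint): turn of screw 1 in rad; it grows as the screw is turned clockwise seen from above. It starts between 0 and 0.15 and comes to a hard stop, fully home, at 2.1. Stiff: about 0.12 N m, stays where it is left and does not rise or sink
- screw2 (a joint): turn of screw 2 in rad; it grows as the screw is turned clockwise seen from above. It starts between 0 and 0.15 and comes to a hard stop, fully home, at 2.1. Stiff: about 0.12 N m, stays where it is left and does not rise or sink
- screw3 (a joint): turn of screw 3 in rad; it grows as the screw is turned clockwise seen from above. It starts between 0 and 0.15 and comes to a hard stop, fully home, at 2.1. Stiff: about 0.12 N m, stays where it is left and does not rise or sink
- head0 (a point): centre of the top of the square head of screw 0, 82 mm above the bench. The head is 26 mm square and stands 22 mm above the plate; its topmost 4 mm are stepped in to 21 mm square. The point's x and y axes run square to the head's flats and turn with it; a white line runs from the centre along its x axis
- head1 (a point): centre of the top of the square head of screw 1, 82 mm above the bench. The head is 26 mm square and stands 22 mm above the plate; its topmost 4 mm are stepped in to 21 mm square. The point's x and y axes run square to the head's flats and turn with it; a white line runs from the centre along its x axis
- head2 (a point): centre of the top of the square head of screw 2, 82 mm above the bench. The head is 26 mm square and stands 22 mm above the plate; its topmost 4 mm are stepped in to 21 mm square. The point's x and y axes run square to the head's flats and turn with it; a white line runs from the centre along its x axis
- head3 (a point): centre of the top of the square head of screw 3, 82 mm above the bench. The head is 26 mm square and stands 22 mm above the plate; its topmost 4 mm are stepped in to 21 mm square. The point's x and y axes run square to the head's flats and turn with it; a white line runs from the centre along its x axis
- wrench: box wrench 149 mm tall, 0.4 kg, standing on its socket on the bench. Origin: centre of the socket's underside, z up the shank. Socket 46 mm square outside, 32 x 31 mm inside, 20 mm deep, sides along x and y: fits a head in any of four directions with about 12 degrees of play each way. Seated, its roof rests on the head's top, origin 2 mm above the plate
- wrench_bar (a point): centre of the wrench's wooden handle bar, 142 mm above its origin, on the shank's axis. Bar along the wrench's y, 12 mm thick in x, 14 mm high in z, 84 mm free between the bow's two sides; below it the bow's window is open 45 mm down
- tote0: small plywood tote of dowel pins (pins fixed in it), may be absent; 64 mm in x, 100 mm in y, 120 mm tall, about 0.22 kg. Origin: centre of its underside, z up; its handle bar runs along its y
- tote1: small plywood tote of dowel pins (pins fixed in it), may be absent; 64 mm in x, 100 mm in y, 120 mm tall, about 0.22 kg. Origin: centre of its underside, z up; its handle bar runs along its y
- tote2: small plywood tote of dowel pins (pins fixed in it), may be absent; 64 mm in x, 100 mm in y, 120 mm tall, about 0.22 kg. Origin: centre of its underside, z up; its handle bar runs along its y
- tote0_bar (a point): centre of the handle bar of tote 0, 107 mm above its underside. Bar along the tote's y, 12 mm thick in x, 14 mm high in z, 84 mm free between the two uprights; 40 mm and more open below it
- tote1_bar (a point): centre of the handle bar of tote 1, 107 mm above its underside. Bar along the tote's y, 12 mm thick in x, 14 mm high in z, 84 mm free between the two uprights; 40 mm and more open below it
- tote2_bar (a point): centre of the handle bar of tote 2, 107 mm above its underside. Bar along the tote's y, 12 mm thick in x, 14 mm high in z, 84 mm free between the two uprights; 40 mm and more open below it
- rack: rack fixed beyond the press. Origin: on the bench under the middle of its beam's front face; x away from the robot, y along the beam (520 mm long, 177 to 211 mm high). Four hooks at y = -187.5, -62.5, 62.5, 187.5 mm, each two level 8 mm rods 50 mm apart in y, upper side at z 200, reaching to x = -86; tips turn up to z 212 at x = -98. A bar hangs across both rods, fingers between them
- glue: white glue bottle, 56 mm across, 150 mm tall; a bystander, not to be moved
- jar: screw-top jar, 70 mm across, 90 mm tall; a bystander, not to be moved
- offcut: flat wood offcut 50 x 120 x 20 mm, between press and rack; a bystander, not to be moved
- sander: cork sanding block 70 x 110 x 30 mm; a bystander, not to be moved
- mallet: hammer lying on the bench; a bystander, not to be moved

How it is judged:
By the outcome, as a careful person would: the job done as asked, in the order asked, and still so for the second after the job is handed in, with the robot touching nothing.
Of tote0, tote1, tote2 only 2 to 3 are there at a start; the rules pass over those that are not, and their reading is None.
At some moment in a run one of tote0, tote1, tote2 may be knocked a few centimetres aside while the robot is not near it.
It also fails if it takes over 210 s, if anything falls off the work surface, if the arm or the gripper's body presses on something with over 40 N, if the wrist force passes 120 N, or if a joint passes its speed limit or range.

## Working session

There is one attempt and no reset: what is moved stays moved. The work goes in short steps, each a Python script; the robot and the scene stay as the last script left them, time stands still between calls to the robot, and variables do not carry over. Pictures are saved under pics/ and viewed, at most 14 in all, crops included, and the job is handed in when it is done.

```bash
ls; mkdir -p pics
python3 - <<'E'
from workcell import arm, snapshot, solve_ik
import cv2,numpy as np
for n in("scene","top"):
    s=snapshot(n); print(n,s['fov_y'],s['cx'],s['cy'],s['distortion'],np.round(s['view'],4).tolist())
    cv2.imwrite(f'pics/{n}0.png',cv2.resize(s['image'][:,:,::-1],(800,600),interpolation=cv2.INTER_CUBIC))
print(arm.sense())
E
```

```text
pics
workcell.py
scene 50.913788803275224 259.9931490746425 197.81064460404843 [0.04657656 0.         0.         0.         0.        ] [[0.6417, 0.7668, 0.0132, -0.2997], [-0.6619, 0.5451, 0.5145, 0.2885], [0.3873, -0.3389, 0.8574, -1.7859], [0.0, 0.0, 0.0, 1.0]]
top 46.080859647488964 252.5120033690739 193.1276485435083 [-0.08909446  0.          0.          0.          0.        ] [[0.0037, -1.0, -0.003, -0.0001], [0.9801, 0.0031, 0.1987, -0.5163], [-0.1987, -0.0037, 0.9801, -1.6726], [0.0, 0.0, 0.0, 1.0]]
{'time': 0.1, 'qpos': array([-1.29020538e+00,  3.26883464e-01, -1.93488614e-01,  1.05201256e+00,
        1.70718193e-05,  1.43662042e+00]), 'joint_velocities': array([ 0.0022082 , -0.00354814,  0.00117103,  0.00223444, -0.00095448,
       -0.00068621]), 'joint_efforts': array([ 7.07992131e-04, -4.44240940e+01,  2.63037103e+01,  7.85198354e-03,
       -5.97913868e-05,  4.26746851e-06]), 'eef_pos': array([ 0.22151668, -0.50284067,  0.23057089]), 'eef_rot': array([-7.92652766e-04,  9.78572709e-01,  2.05900030e-01, -4.95731965e-05]), 'ft_force': array([-0.25885995, -0.38179807,  0.41638017]), 'ft_torque': array([ 0.02899866,  0.00905102, -0.0242251 ]), 'finger_force': 0.0, 'gripper_width': 0.9967891089479907}
```

View pics/scene0.png

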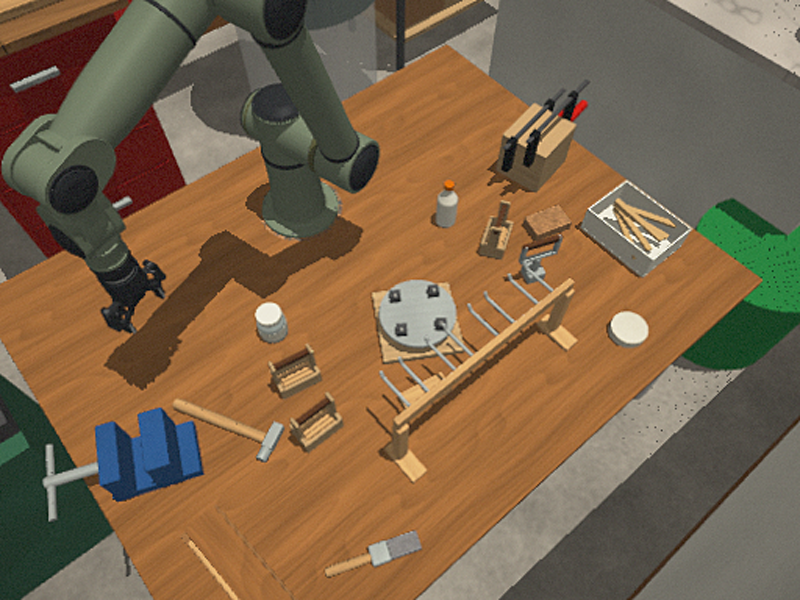

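View pics/top0.png

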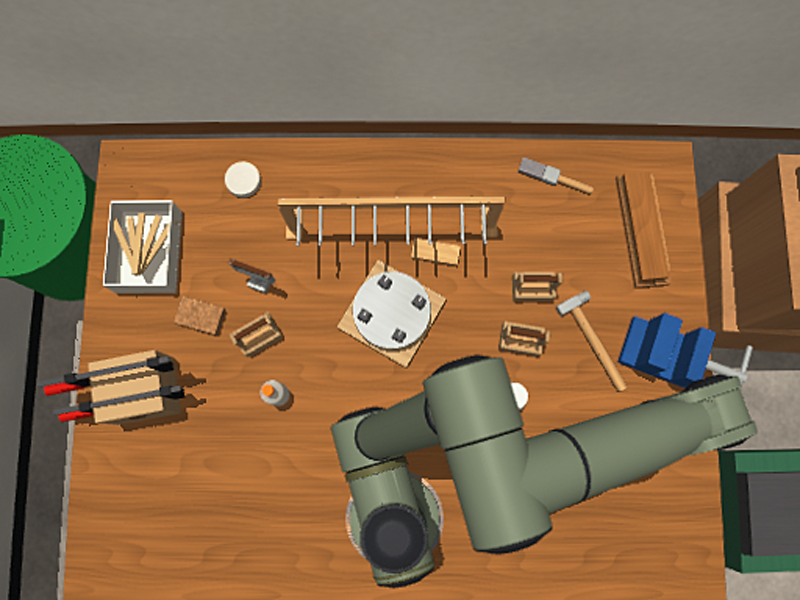

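The scene and top pictures show the press at about (392,310) in the top view, the wrench at (252,275), a tote at (257,335), two totes at (537,287) and (525,338), and the rack hooks at y≈243. Next I'll take rough positions and then close views from the wrist camera.

```bash
cat > h.py <<'E'
from workcell import arm, snapshot, solve_ik
import cv2,numpy as np,pickle,os
from scipy.spatial.transform import Rotation as R
F=np.diag([1.,-1,-1])
def cam(s):
    h=s['image'].shape[0]; f=h/2/np.tan(np.radians(s['fov_y'])/2)
    return dict(K=np.array([[f,0,s['cx']],[0,f,s['cy']],[0,0,1.]]),d=np.array(s['distortion'],float),V=np.array(s['view'],float))
def proj(c,P):
    P=np.atleast_2d(P); q=(P@c['V'][:3,:3].T+c['V'][:3,3])@F
    return cv2.projectPoints(q.reshape(-1,1,3),np.zeros(3),np.zeros(3),c['K'],c['d'])[0].reshape(-1,2)
def ray(c,uv):
    n=cv2.undistortPoints(np.array(uv,float).reshape(-1,1,2),c['K'],c['d']).reshape(-1,2)
    Rm=c['V'][:3,:3]; d=np.c_[n,np.ones(len(n))]@F@Rm
    return -Rm.T@c['V'][:3,3],d
def onz(c,uv,z):
    o,d=ray(c,uv); z=np.broadcast_to(z,len(d)); return o+d*((z-o[2])/d[:,2])[:,None]
def tri(obs):  # [(cam,uv),...]
    A=np.zeros((3,3));b=np.zeros(3)
    for c,uv in obs:
        o,d=ray(c,uv);d=d[0]/np.linalg.norm(d[0]);M=np.eye(3)-np.outer(d,d);A+=M;b+=M@o
    return np.linalg.solve(A,b)
def snap(name,tag):
    s=snapshot(name);pickle.dump((s['image'],cam(s)),open(f'pics/{tag}.pkl','wb'));return s['image'],cam(s)
def load(tag): return pickle.load(open(f'pics/{tag}.pkl','rb'))
def down(yaw):  # tool z down; closing line (tool y) along world angle yaw
    y=np.array([np.cos(yaw),np.sin(yaw),0]);z=np.array([0,0,-1.]);x=np.cross(y,z)
    q=R.from_matrix(np.c_[x,y,z]).as_quat();return q[[3,0,1,2]]
E
python3 - <<'E'
from h import *
im,c=snap('top','top1');k=1.5625
for n,uv,z in [('press',(392,312),.06),('h_a',(385,283),.082),('h_b',(419,301),.082),('h_c',(399,335),.082),('h_d',(364,316),.082),('wr',(250,268),.14),('t_l',(257,330),.107),('t_r1',(537,280),.107),('t_r2',(524,333),.107),('rackL',(279,203),.211),('rackR',(503,203),.211),('glue',(270,385),.15),('off',(436,252),.02),('sander',(200,315),.03),('jar',(518,396),.09),('malhead',(573,303),.03)]:
    print(n,onz(c,[np.array(uv)/k],z)[0].round(3))
s=arm.sense();Rm=R.from_quat(np.array(s['eef_rot'])[[1,2,3,0]]).as_matrix()
w=snapshot('wrist');V=w['view'];print(w['fov_y'],w['distortion']);o=-V[:3,:3].T@V[:3,3]
print('cam in tool',Rm.T@(o-s['eef_pos']),'look',Rm.T@(-V[2,:3]),'up',Rm.T@V[1,:3], 'tooly',Rm[:,1])
for p in [(.5,.3,.4),(.5,0,.4),(.5,-.3,.4),(.6,0,.4)]:
  for y in (0,np.pi/2,-np.pi/2,np.pi): q=solve_ik(p,down(y)); print(p,round(y,2),None if q is None else np.round(q,2))
E
```

```text
press [0.489 0.008 0.06 ]
h_a [0.556 0.025 0.082]
h_b [ 0.512 -0.057  0.082]
h_c [ 0.43  -0.009  0.082]
h_d [0.475 0.075 0.082]
wr [0.578 0.341 0.14 ]
t_l [0.436 0.325 0.107]
t_r1 [ 0.559 -0.338  0.107]
t_r2 [ 0.431 -0.303  0.107]
rackL [0.714 0.267 0.211]
rackR [ 0.715 -0.246  0.211]
glue [0.304 0.282 0.15 ]
off [ 0.651 -0.102  0.02 ]
sander [0.486 0.485 0.03 ]
jar [ 0.285 -0.288  0.09 ]
malhead [ 0.519 -0.442  0.03 ]
62.299655858403376 [-0.01864285  0.          0.          0.          0.        ]
cam in tool [ 0.07806736 -0.00062446 -0.14232828] look [-3.04910963e-01 -2.62715943e-04  9.52380825e-01] up [ 9.52380846e-01 -2.63514944e-04  3.04910897e-01] tooly [ 0.40299782 -0.91520004 -0.00128392]
(0.5, 0.3, 0.4) 0 [0.41 0.35 0.26 1.49 0.   1.98]
(0.5, 0.3, 0.4) 1.57 [0.41 0.35 0.26 1.49 0.   0.41]
(0.5, 0.3, 0.4) -1.57 [ 0.41  0.35  0.26  1.49  0.   -2.73]
(0.5, 0.3, 0.4) 3.14 [ 0.41  0.35  0.26  1.49  0.   -1.16]
(0.5, 0, 0.4) 0 [-0.15  0.18  0.04  1.43  0.    1.42]
(0.5, 0, 0.4) 1.57 [-0.15  0.18  0.04  1.43  0.   -0.15]
(0.5, 0, 0.4) -1.57 [-0.15  0.18  0.04  1.43  0.    2.99]
(0.5, 0, 0.4) 3.14 [-0.15  0.18  0.04  1.43  0.   -1.72]
(0.5, -0.3, 0.4) 0 [-0.67  0.35  0.26  1.49  0.    0.9 ]
(0.5, -0.3, 0.4) 1.57 [-0.67  0.35  0.26  1.49  0.   -0.67]
(0.5, -0.3, 0.4) -1.57 [-0.67  0.35  0.26  1.49  0.    2.47]
(0.5, -0.3, 0.4) 3.14 [-0.67  0.35  0.26  1.49  0.   -2.24]
(0.6, 0, 0.4) 0 [-0.12  0.39  0.32  1.5   0.    1.45]
(0.6, 0, 0.4) 1.57 [-0.12  0.39  0.32  1.5   0.   -0.12]
(0.6, 0, 0.4) -1.57 [-0.12  0.39  0.32  1.5   0.    3.02]
(0.6, 0, 0.4) 3.14 [-0.12  0.39  0.32  1.5   0.   -1.69]
```

Run:
```python
from h import *
for i,y in enumerate([-.38,-.23,-.08,.08,.23,.38]):
    arm.goto([.45,y,.40],down(np.pi/2)); im,c=snap('wrist',f'w{i}')
    print(i,arm.sense()['time'])
ims=[load(f'w{i}')[0] for i in (0,2,3,5)]
m=np.vstack([np.hstack(ims[:2]),np.hstack(ims[2:])]);cv2.imwrite('pics/m1.png',cv2.resize(m[:,:,::-1],(800,600),interpolation=cv2.INTER_AREA))
```

```text
0 2.2
1 2.9
2 3.6
3 4.3333
4 5.0333
5 5.7333
```

View pics/m1.png

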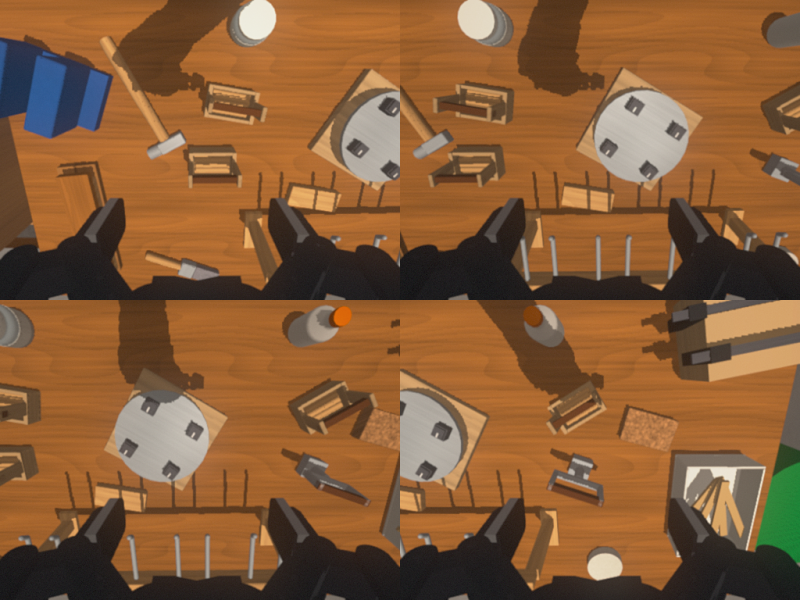

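The montage shows right totes at about (235,100) and (215,165) in w0, the tote at (577,405) and wrench at (577,480) in w5, and the press with its screws plus hooks in w2/w3. I'll enlarge these.

```bash
cat >> h.py <<'E'
def crops(lst,out):  # (tag,x0,y0) crops of 220x165 enlarged to 400x300 with ticks
    t=[]
    for tag,x0,y0 in lst:
        im=load(tag)[0][y0:y0+165,x0:x0+220,::-1];t.append(cv2.resize(im,(400,300),interpolation=cv2.INTER_CUBIC))
    cv2.imwrite(out,np.vstack([np.hstack(t[i:i+2]) for i in range(0,len(t),2)]))
def px(x0,y0,u,v): return ((u+.5)*.55-.5+x0,(v+.5)*.55-.5+y0)
E
python3 - <<'E'
from h import *
crops([('w0',180,90),('w1',90,90),('w5',120,95),('w4',220,95)],'pics/a.png')
crops([('w2',220,75),('w3',120,75),('w2',150,219),('w3',150,219)],'pics/b.png')
E
```

```text
(no output)
```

View pics/a.png

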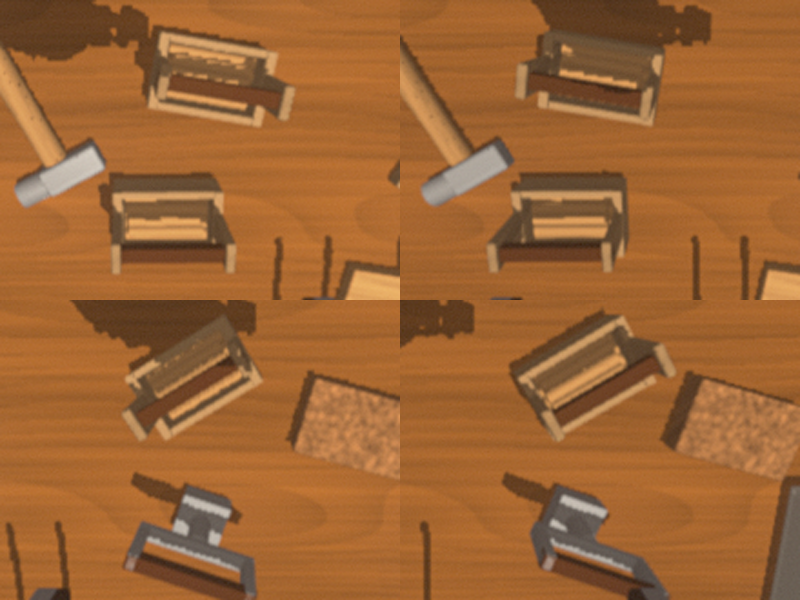

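View pics/b.png

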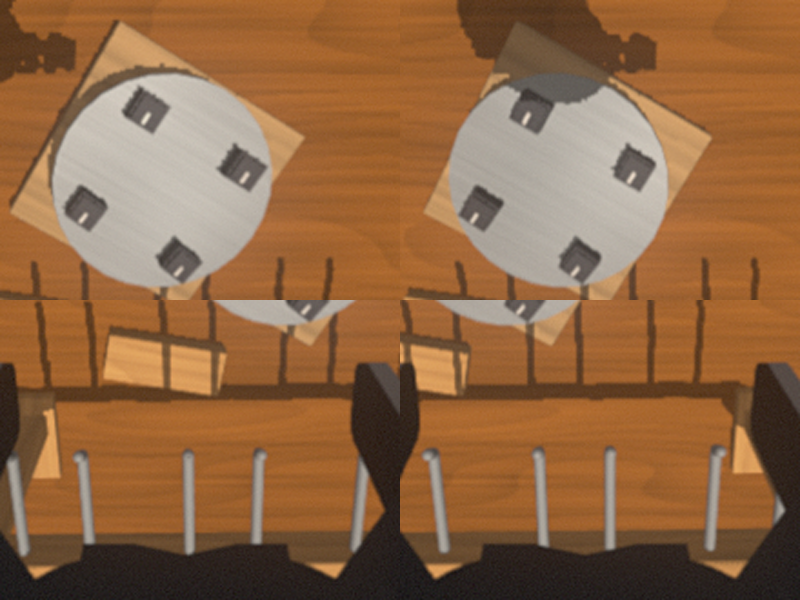

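Bars, heads and hook rods are identifiable (rod tips in w2 at about 81/188/259, in w3 at 32/140/210/318, row ≈455 in the lower panels). I'll take closer stereo views for wrench, press and left tote, and fit the rack from the tips.

Run:
```python
from h import *
c2,c3=load('w2')[1],load('w3')[1]
o=(150,219)
P=lambda u,v:px(*o,u,v-300)
print('tip tri',tri([(c2,[P(259,455)]),(c3,[P(432-400,455)])]))
tips=[(c2,P(12,459),-.2125),(c2,P(81,456),-.1625),(c2,P(188,455),-.0875),(c2,P(259,455),-.0375),(c3,P(32,455),-.0375),(c3,P(140,455),.0375),(c3,P(210,453),.0875),(c3,P(318,452),.1625)]
W=np.array([onz(c,[uv],.212)[0,:2] for c,uv,_ in tips]);ly=np.array([t[2] for t in tips])
a=np.polyfit(ly,W[:,0],1);b=np.polyfit(ly,W[:,1],1);print(W.round(4).tolist(),a,b)
def two(x,y,tag,d=.05,z=.30):
    for i,s in enumerate((d,-d)): arm.goto([x,y+s,z],down(np.pi/2)); snap('wrist',f'{tag}{i}')
two(.57,.34,'wr');two(.43,.325,'tl');two(.49,.008,'pr')
crops([('wr0',110,110),('wr1',220,110),('pr0',80,100),('pr1',180,100)],'pics/c.png')
print(arm.sense()['time'])
```

```text
tip tri [ 0.62823543 -0.02790307  0.19920631]
[[0.6221, -0.1975], [0.6195, -0.1504], [0.6186, -0.0779], [0.6187, -0.0298], [0.6187, -0.0239], [0.6185, 0.0493], [0.6169, 0.0966], [0.6163, 0.1696]] [-0.01273599  0.61826724] [0.98426671 0.01026105]
9.7583
```

View pics/c.png

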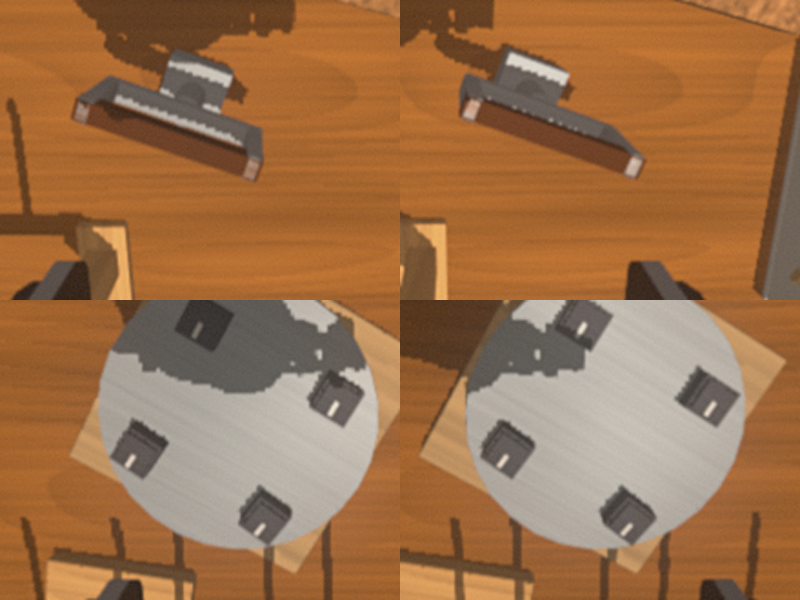

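In these pictures the wrench's bar end caps are at (81,111),(252,169) in wr0 and (471,109),(634,166) in wr1; the heads have white lines. I'll enlarge the heads and the left tote.

Run:
```python
from h import *
c0,c1=load('wr0')[1],load('wr1')[1]
L=tri([(c0,[px(110,110,81,111)]),(c1,[px(220,110,71,109)])]);Rr=tri([(c0,[px(110,110,252,169)]),(c1,[px(220,110,234,166)])])
print('wrench caps',L,Rr,(L+Rr)/2,np.linalg.norm(L-Rr),np.degrees(np.arctan2(*(Rr-L)[[1,0]])))
H=np.array([(.556,.025,.082),(.512,-.057,.082),(.43,-.009,.082),(.475,.075,.082)])
rows=[]
for t in ('pr0','pr1'):
    im,c=load(t);r=[]
    for p in proj(c,H):
        x,y=np.round(p).astype(int)-25;print(t,x,y);M=np.float32([[1,0,-x],[0,1,-y]])
        r.append(cv2.resize(cv2.warpAffine(im,M,(50,50)),(200,200),interpolation=cv2.INTER_CUBIC))
    rows.append(np.hstack(r))
r=[]
for t in ('tl0','tl1'):
    im,c=load(t);x,y=np.round(proj(c,[.436,.325,.107])[0]).astype(int)-[100,50];print(t,x,y)
    r.append(cv2.resize(im[y:y+100,x:x+200],(400,200),interpolation=cv2.INTER_CUBIC))
rows.append(np.hstack(r));cv2.imwrite('pics/d.png',np.vstack(rows)[:,:,::-1])
```

```text
wrench caps [0.56123384 0.29790819 0.14988127] [0.59369647 0.3869998  0.1482936 ] [0.57746515 0.34245399 0.14908744] 0.09483489939321448 69.97959210679038
pr0 198 193
pr0 127 158
pr0 164 86
pr0 240 127
pr1 280 193
pr1 212 158
pr1 255 86
pr1 327 127
tl0 104 125
tl1 198 123
```

View pics/d.png

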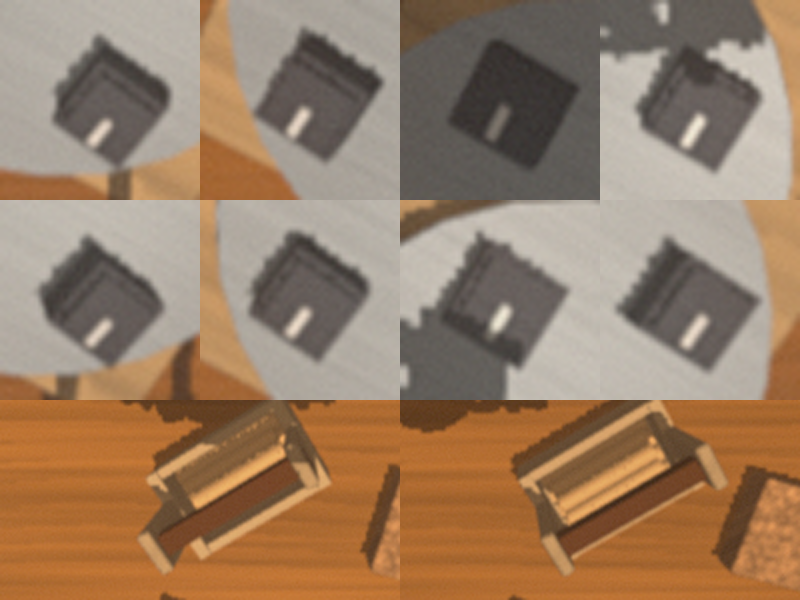

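Run:
```python
from h import *
c=[load('pr0')[1],load('pr1')[1]]
off=[[(198,193),(127,158),(164,86),(240,127)],[(280,193),(212,158),(255,86),(327,127)]]
S=[[(111,119),(108,107),(106,104),(103,113)],[(111,121),(108,109),(109,106),(108,114)]]
E=[[(92,145),(90,136),(89,141),(82,147)],[(88,147),(87,136),(94,134),(84,147)]]
q=lambda o,p:(o[0]+(p[0]+.5)/4-.5,o[1]+(p[1]+.5)/4-.5)
C=[]
for i in range(4):
    P=tri([(c[k],[q(off[k][i],S[k][i])]) for k in (0,1)]);C.append(P)
    d=[onz(c[k],[q(off[k][i],E[k][i])],.082)[0]-onz(c[k],[q(off[k][i],S[k][i])],.082)[0] for k in (0,1)]
    print(P.round(4),[np.round(onz(c[k],[q(off[k][i],S[k][i])],.082)[0,:2],4) for k in (0,1)],[round(np.degrees(np.arctan2(v[1],v[0])),1) for v in d])
C=np.array([np.mean([onz(c[k],[q(off[k][i],S[k][i])],.082)[0] for k in (0,1)],0) for i in range(4)])
m=C.mean(0);ang=[np.degrees(np.arctan2(*(p-m)[[1,0]])) for p in C];print('centre',m,'r',[np.linalg.norm((p-m)[:2]) for p in C],ang)
c=[load('tl0')[1],load('tl1')[1]]
L=tri([(c[0],[(104+157/2,125+153/2)]),(c[1],[(198+158/2,123+152/2)])])
Rr=tri([(c[0],[(104+312/2,125+68/2)]),(c[1],[(198+312/2,123+67/2)])])
print('tl',L,Rr,(L+Rr)/2,np.linalg.norm(L-Rr),np.degrees(np.arctan2(*(Rr-L)[[1,0]])))
```

```text
[0.5626 0.0281 0.082 ] [array([0.5623, 0.0281]), array([0.563 , 0.0281])] [np.float64(-35.0), np.float64(-37.4)]
[ 0.5144 -0.0557  0.0814] [array([ 0.5139, -0.0555]), array([ 0.5145, -0.0556])] [np.float64(-34.7), np.float64(-37.2)]
[ 0.4309 -0.0073  0.0839] [array([ 0.4307, -0.0076]), array([ 0.4313, -0.0071])] [np.float64(-27.9), np.float64(-27.6)]
[0.4783 0.0757 0.0851] [array([0.4788, 0.0759]), array([0.479 , 0.0767])] [np.float64(-30.8), np.float64(-32.0)]
centre [0.49668374 0.01038307 0.082     ] r [np.float64(0.06827689346550417), np.float64(0.06823208313181116), np.float64(0.06803229158264573), np.float64(0.06829648665655211)] [np.float64(15.048668421246017), np.float64(-75.08450395257323), np.float64(-164.89698230857877), np.float64(105.12085061497854)]
tl [0.46279285 0.30200402 0.11681443] [0.41917934 0.38599123 0.10182013] [0.44098609 0.34399763 0.10931728] 0.0958165946066522 117.44228968784869
```

Geometry is consistent (ring radius 68 mm, heads at z≈82 mm, wrench bar top at 149 mm). Now grasping the wrench.

```bash
cat >> h.py <<'E'
D=np.radians
PC=np.array([.4967,.0104]);RA=[15,105,195,285]   # heads 0..3 (ccw)
def head(i): return PC+.068*np.array([np.cos(D(RA[i])),np.sin(D(RA[i]))])
def ft(n=3):
    v=[]
    for _ in range(n): s=arm.sense();v.append(np.r_[s['ft_force'],s['ft_torque']]);arm.dwell(.02)
    return np.mean(v,0)
def yaw():
    Rm=R.from_quat(np.array(arm.sense()['eef_rot'])[[1,2,3,0]]).as_matrix();return np.degrees(np.arctan2(Rm[1,1],Rm[0,1]))
E
python3 - <<'E'
from h import *
p=np.array([.5775,.3425]);q=down(D(160))
arm.goto([*p,.24],q);arm.line_to([*p,.123],velocity=.12);print(ft().round(2),yaw())
arm.close(80);s=arm.sense();print(s['gripper_width'],s['finger_force'],s['qpos'].round(2))
arm.line_to([*p,.20],velocity=.1);print(ft().round(3))
arm.goto([.52,.2,.30],q);arm.dwell(.2);snap('top','tg');snap('scene','sg');snap('wrist','wg');print(ft().round(3),arm.sense()['gripper_width'],arm.sense()['time'])
im=load('wg')[0];im2=load('sg')[0];cv2.imwrite('pics/e.png',np.hstack([cv2.resize(im,(400,300)),cv2.resize(im2[100:250,200:400],(400,300))])[:,:,::-1])
E
```

```text
[-0.14  0.3   0.22  0.02 -0.03 -0.02] 159.99656576345959
0.12333361803444377 78.50320100784302 [ 0.43  0.63  0.01  0.95 -0.   -0.8 ]
[-2.800e-02  4.940e-01 -4.042e+00 -2.000e-03 -2.300e-02  3.000e-03]
[ 1.720e-01  1.480e-01 -3.851e+00 -1.800e-02 -1.000e-03 -2.300e-02] 0.1287629773572792 15.2083
```

View pics/e.png

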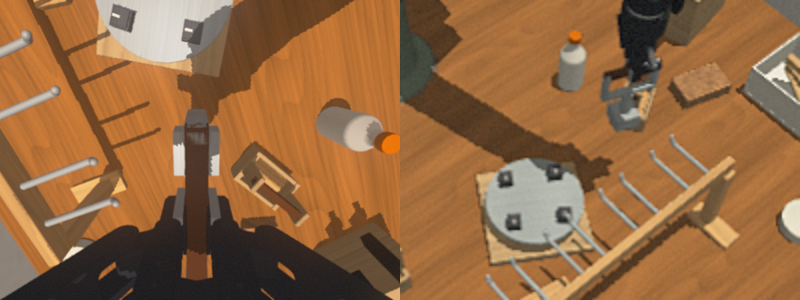

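The wrench is held upright in the gripper (wrist view: bar at about (197,190), socket beyond). Seating on head 0.

```bash
cat >> h.py <<'E'
TOPZ=.123   # TCP height above wrench origin
def seat(i,psi,dx=0,dy=0):
    x,y=head(i)+[dx,dy];q=down(D(psi))
    arm.goto([x,y,.115+TOPZ],q);arm.line_to([x,y,.087+TOPZ],velocity=.08);arm.dwell(.15);b=ft(4)
    for z in (.081,.078,.074,.070,.066,.0635,.062):
        arm.line_to([x,y,z+TOPZ],velocity=.06);f=ft(2)-b
        if np.abs(f[:3]).max()>12: break
    print('seat',i,'z',z,'df',f.round(2));return z,b
def twist(dpsi,b,step=4,lim=None,log=True):
    q0=arm.sense()['qpos'].copy();out=[];n=int(np.ceil(abs(dpsi)/step))
    for k in range(1,n+1):
        q=q0.copy();q[5]=q0[5]+D(dpsi)*k/n;arm.goto_joints(q);f=ft(2)-b;out.append((round(-dpsi*k/n*-1,1),round(f[5],3),round(float(np.abs(f[:3]).max()),1)))
        if lim and abs(f[5])>lim: break
    if log: print(out)
    return out
E
python3 - <<'E'
from h import *
z,b=seat(0,54)
print(yaw(),arm.sense()['eef_pos'])
if z<.063: twist(20,b)
E
```

```text
seat 0 z 0.062 df [ 0.61 -0.37  1.14 -0.01 -0.13  0.03]
54.00222191843879 [0.56248005 0.02803666 0.18514076]
[(4.0, np.float64(0.046), 1.1), (8.0, np.float64(0.047), 1.3), (12.0, np.float64(0.025), 1.8), (16.0, np.float64(0.061), 2.3), (20.0, np.float64(0.014), 2.7)]
```

Run:
```python
from h import *
s=arm.sense();print(yaw(),s['eef_pos'],s['ft_force'].round(2),s['ft_torque'].round(3),s['finger_force'])
b=np.array([.1,.2,-3.9,0,0,0]); twist(16,b); print(yaw());arm.dwell(.3);print(ft(10).round(3))
snap('top','t1');snap('scene','s1')
a=load('t1')[0][150:260,190:310];c=load('s1')[0][160:250,230:310]
cv2.imwrite('pics/f.png',np.hstack([cv2.resize(a,(436,400),interpolation=2),cv2.resize(c,(356,400),interpolation=2)])[:,:,::-1])
```

```text
34.1408531687215 [0.56266287 0.02782159 0.18526496] [ 2.7  -3.34 -3.88] [-0.801 -0.725  0.02 ] 78.11764240264893
[(4.0, np.float64(0.047), 2.3), (8.0, np.float64(0.027), 2.5), (12.0, np.float64(0.012), 3.1), (16.0, np.float64(0.047), 3.3)]
18.28584316878861
[ 2.013 -2.587 -3.072 -0.896 -0.638  0.078]
```

View pics/f.png

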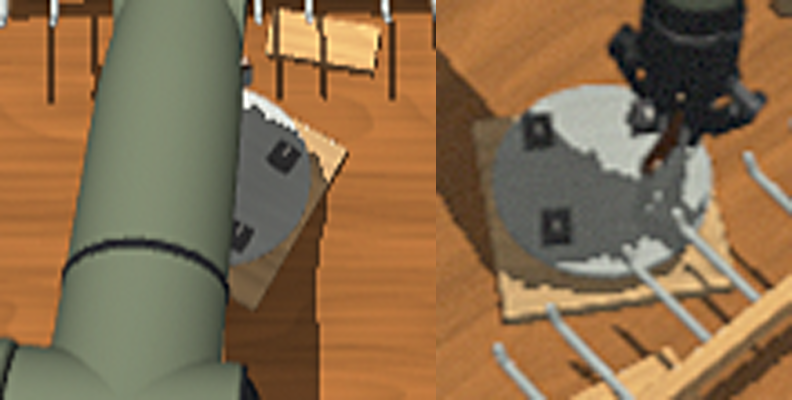

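The pictures show the wrench seated on the far head with the neighbours clear, but the turned head itself is hidden. I'll continue the sixth of a turn, back off the play, lift and look.

Run:
```python
from h import *
b=np.array([.1,.2,-3.9,0,0,0]); twist(35,b,step=5); y=yaw();print(y);twist(-12,b,step=6)
p=arm.sense()['eef_pos'];arm.line_to([p[0],p[1],.115+TOPZ],velocity=.1);print(ft().round(2))
# look: from the robot side, turned so that the camera sees the heads
arm.goto([.47,.20,.32],down(D(40)));im,c=snap('wrist','l1')
uv=proj(c,np.c_[[head(i) for i in range(4)],[.082]*4]);print(uv.round(0),arm.sense()['time'])
x0,y0=np.clip(uv.mean(0).astype(int)-[100,75],0,[312,234]);print(x0,y0)
cv2.imwrite('pics/g.png',cv2.resize(im[y0:y0+150,x0:x0+200],(800,600),interpolation=2)[:,:,::-1])
```

```text
[(5.0, np.float64(0.03), 2.9), (10.0, np.float64(0.047), 3.3), (15.0, np.float64(0.031), 3.1), (20.0, np.float64(0.058), 3.1), (25.0, np.float64(0.033), 3.6), (30.0, np.float64(0.035), 3.2), (35.0, np.float64(0.031), 2.8)]
-16.65760442571778
[(-6.0, np.float64(0.065), 2.4), (-12.0, np.float64(0.002), 1.6)]
[ 0.14  0.8  -4.63  0.01  0.01 -0.03]
[[223. 295.]
 [196. 237.]
 [131. 259.]
 [161. 315.]] 26.575
77 201
```

View pics/g.png

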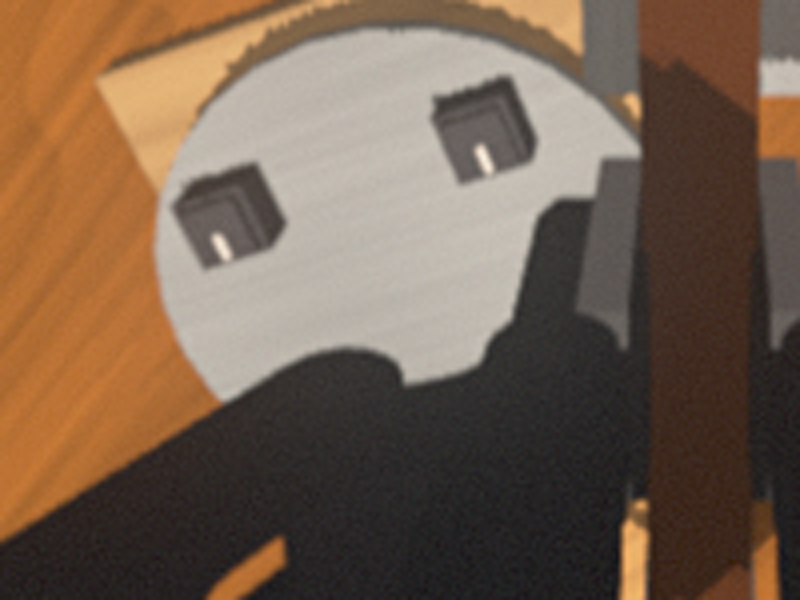

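The picture shows only heads 1 and 2 with lines; the gripper hides head 0. I'll look with the camera right above the press and measure the line angles by code.

```bash
cat >> h.py <<'E'
def rect(im,c,P,n=160,s=.0004,z=.082): # top-down patch: up=+x, right=-y
    g=(np.arange(n)-n/2+.5)*s;X,Y=np.meshgrid(-g,-g);  # cols->-y, rows->-x
    pts=np.c_[(P[0]+Y).ravel(),(P[1]+X).ravel(),np.full(n*n,z)]
    uv=proj(c,pts).reshape(n,n,2).astype(np.float32);return cv2.remap(im,uv[...,0],uv[...,1],cv2.INTER_CUBIC)
def line_angle(im,c,P):
    g=rect(im,c,P,n=60,s=.0004).astype(float).min(2) # 24 mm patch
    n=60;k=(np.arange(n)-n/2+.5)*.4;X=-k[:,None]*np.ones(n);Y=-k[None,:]*np.ones((n,1))
    r=np.hypot(X,Y);th=np.degrees(np.arctan2(Y,X));A=np.arange(-180,180,3);v=[]
    gg=cv2.GaussianBlur(g,(0,0),1)
    for a in A:
        rr=np.linspace(2,8.5,14);u=30-.5-rr*np.sin(D(a))/.4;w=30-.5-rr*np.cos(D(a))/.4
        v.append(cv2.remap(gg.astype(np.float32),u.astype(np.float32)[None],w.astype(np.float32)[None],1).mean())
    v=np.array(v);a=A[v.argmax()];wt=np.clip(v-np.percentile(v,70),0,None)*(np.abs((A-a+180)%360-180)<25)
    return round(a+(((A-a+180)%360-180)*wt).sum()/wt.sum(),1),round(v.max()-np.median(v))
def look(tag,y=.01):
    arm.goto([.60,y,.37],down(D(90)));arm.dwell(.1);im,c=snap('wrist',tag)
    for i in range(4): print(i,line_angle(im,c,head(i)))
    cv2.imwrite(f'pics/{tag}.png',np.hstack([cv2.resize(rect(im,c,head(i)),(200,200)) for i in range(4)])[:,:,::-1])
E
python3 - <<'E'
from h import *
im,c=load('pr1');print('ref',[line_angle(im,c,head(i)) for i in range(4)])
im,c=load('pr0');print('ref',[line_angle(im,c,head(i)) for i in range(4)])
look('L1');print(arm.sense()['time'])
E
```

```text
ref [(np.float64(-39.0), 93), (np.float64(-30.5), 100), (np.float64(-32.2), 93), (np.float64(-38.5), 101)]
ref [(np.float64(-39.5), 98), (np.float64(-32.6), 110), (np.float64(-33.2), 50), (np.float64(-39.4), 103)]
0 (np.float64(-74.4), 49)
1 (np.float64(-32.9), 113)
2 (np.float64(-33.9), 117)
3 (np.float64(-39.5), 54)
27.8583
```

View pics/L1.png

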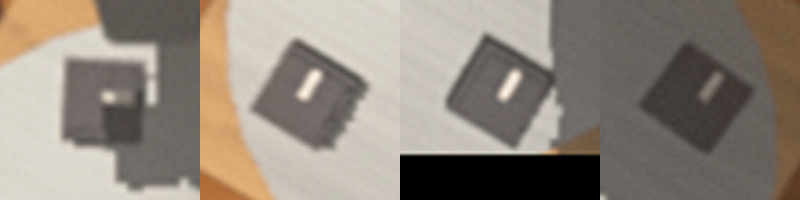

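Head 0's line moved from about −38° to about −92° (pixel line from (100,97) to (130,97) in the first tile), i.e. some 54°; the others are unchanged. Play in the socket is ~14°, which I'll now include for heads 2, 1, 3.

```bash
cat >> h.py <<'E'
def turn(i,psi0,psi1,back=13):
    z,b=seat(i,psi0)
    if z>.0625: print('NOT SEATED');raise SystemExit
    twist(psi0-psi1,b,step=8);print('yaw',yaw());twist(-back,b,step=7,log=False)
    p=arm.sense()['eef_pos'];arm.line_to([p[0],p[1],.115+TOPZ],velocity=.1);print(i,'done',arm.sense()['time'])
E
python3 - <<'E'
from h import *
turn(2,57,-19);turn(1,58,-18);turn(3,51,-25)
look('L2');print(arm.sense()['time'],arm.sense()['gripper_width'])
E
```

```text
seat 2 z 0.062 df [ 0.78 -0.23  1.3  -0.04 -0.11  0.  ]
[(7.6, np.float64(0.021), 1.2), (15.2, np.float64(0.04), 1.9), (22.8, np.float64(-0.005), 1.5), (30.4, np.float64(0.062), 2.4), (38.0, np.float64(0.024), 2.9), (45.6, np.float64(0.024), 2.4), (53.2, np.float64(0.019), 2.7), (60.8, np.float64(0.026), 2.6), (68.4, np.float64(0.016), 3.7), (76.0, np.float64(-0.002), 3.3)]
yaw -18.721038154765203
2 done 35.5833
seat 1 z 0.062 df [ 0.32 -0.29  1.31 -0.01 -0.1  -0.01]
[(7.6, np.float64(0.059), 1.1), (15.2, np.float64(0.053), 1.7), (22.8, np.float64(0.058), 2.4), (30.4, np.float64(0.045), 3.1), (38.0, np.float64(0.044), 2.1), (45.6, np.float64(0.071), 2.8), (53.2, np.float64(0.043), 3.3), (60.8, np.float64(-0.005), 3.3), (68.4, np.float64(0.067), 4.1), (76.0, np.float64(-0.004), 4.9)]
yaw -17.71793509919414
1 done 43.325
seat 3 z 0.062 df [ 0.45  0.3   1.37 -0.11 -0.16  0.01]
[(7.6, np.float64(0.027), 1.9), (15.2, np.float64(0.011), 2.4), (22.8, np.float64(0.007), 2.3), (30.4, np.float64(0.021), 1.8), (38.0, np.float64(0.018), 2.6), (45.6, np.float64(-0.02), 2.6), (53.2, np.float64(0.013), 2.8), (60.8, np.float64(0.006), 2.9), (68.4, np.float64(0.0), 4.2), (76.0, np.float64(-0.004), 4.3)]
yaw -24.72258068075264
3 done 51.3083
0 (np.float64(-77.3), 61)
1 (np.float64(-88.5), 122)
2 (np.float64(-89.9), 112)
3 (np.float64(-95.9), 53)
52.9083 0.12575323412469927
```

View pics/L2.png

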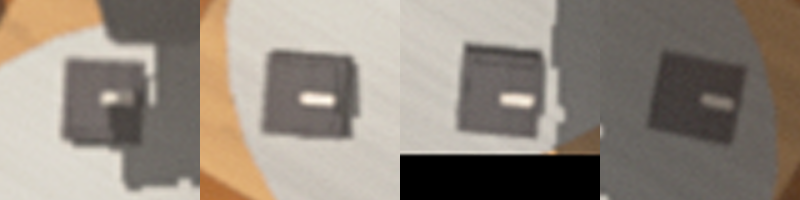

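All heads are about 57° on (0: ~54°). Round two: home to the stops, detecting the stop by wrist-joint effort and lag.

```bash
cat >> h.py <<'E'
def home(i,psi0,psi1,extra=18):
    z,b=seat(i,psi0)
    if z>.0625: print('NOT SEATED');raise SystemExit
    twist(psi0-psi1,b,step=10,log=False);q=arm.sense()['qpos'].copy();out=[]
    for k in range(extra//2):
        q[5]+=D(2);arm.goto_joints(q);arm.dwell(.05);s=arm.sense();lag=np.degrees(q[5]-s['qpos'][5]);f=ft(2)-b
        out.append((round(yaw(),1),round(lag,2),round(s['joint_efforts'][5],2),round(f[5],2),round(np.abs(f[:3]).max(),1)))
        if lag>1.3 or abs(f[5])>.7 or np.abs(f[:3]).max()>25: break
    print(*out,sep='\n');q[5]-=D(13)+D(lag);arm.goto_joints(q)
    p=arm.sense()['eef_pos'];arm.line_to([p[0],p[1],.115+TOPZ],velocity=.1);print(i,'done',arm.sense()['time'])
E
python3 - <<'E'
from h import *
home(0,88,20);look('L3')
E
```

```text
seat 0 z 0.062 df [ 0.64 -0.09  0.82 -0.   -0.06 -0.05]
(np.float64(18.4), np.float64(0.13), np.float64(0.08), np.float64(0.1), np.float64(2.4))
(np.float64(16.4), np.float64(0.07), np.float64(0.06), np.float64(0.1), np.float64(3.0))
(np.float64(14.3), np.float64(0.06), np.float64(0.19), np.float64(0.18), np.float64(3.2))
(np.float64(12.4), np.float64(0.07), np.float64(0.45), np.float64(0.44), np.float64(3.5))
(np.float64(10.4), np.float64(0.08), np.float64(0.79), np.float64(0.78), np.float64(3.3))
0 done 61.1083
0 (np.float64(-143.6), 18)
1 (np.float64(-87.0), 119)
2 (np.float64(-90.3), 112)
3 (np.float64(-96.0), 52)
```

Clear stop at ψ≈14° as predicted. Now 2, 1, 3.

Run:
```python
from h import *
home(2,88,20);home(1,89,20);home(3,82,20)
look('L4');print(arm.sense()['time'])
```

```text
seat 2 z 0.062 df [ 0.68 -0.19  0.98  0.   -0.07 -0.04]
(np.float64(18.4), np.float64(0.13), np.float64(0.08), np.float64(0.08), np.float64(3.0))
(np.float64(16.4), np.float64(0.07), np.float64(0.07), np.float64(0.03), np.float64(3.0))
(np.float64(14.4), np.float64(0.06), np.float64(0.19), np.float64(0.2), np.float64(3.2))
(np.float64(12.4), np.float64(0.07), np.float64(0.45), np.float64(0.48), np.float64(3.0))
(np.float64(10.4), np.float64(0.07), np.float64(0.72), np.float64(0.7), np.float64(3.1))
(np.float64(8.4), np.float64(0.08), np.float64(1.09), np.float64(1.09), np.float64(3.1))
2 done 71.1417
seat 1 z 0.062 df [ 0.31 -0.36  0.69  0.02 -0.06  0.02]
(np.float64(18.4), np.float64(0.13), np.float64(0.08), np.float64(0.13), np.float64(3.4))
(np.float64(16.4), np.float64(0.07), np.float64(0.07), np.float64(0.11), np.float64(3.1))
(np.float64(14.4), np.float64(0.06), np.float64(0.2), np.float64(0.22), np.float64(2.9))
(np.float64(12.4), np.float64(0.07), np.float64(0.45), np.float64(0.46), np.float64(3.3))
(np.float64(10.4), np.float64(0.07), np.float64(0.71), np.float64(0.71), np.float64(3.5))
1 done 79.6667
seat 3 z 0.062 df [-0.2   0.27  0.58 -0.07 -0.09  0.05]
(np.float64(18.4), np.float64(0.13), np.float64(0.08), np.float64(0.07), np.float64(2.1))
(np.float64(16.3), np.float64(0.07), np.float64(0.07), np.float64(0.11), np.float64(2.1))
(np.float64(14.3), np.float64(0.06), np.float64(0.2), np.float64(0.2), np.float64(2.1))
(np.float64(12.3), np.float64(0.07), np.float64(0.46), np.float64(0.44), np.float64(2.3))
(np.float64(10.3), np.float64(0.07), np.float64(0.71), np.float64(0.74), np.float64(2.9))
3 done 88.3667
0 (np.float64(-147.0), 65)
1 (np.float64(-142.7), 109)
2 (np.float64(-143.3), 119)
3 (np.float64(-142.5), 53)
89.475
```

View pics/L4.png

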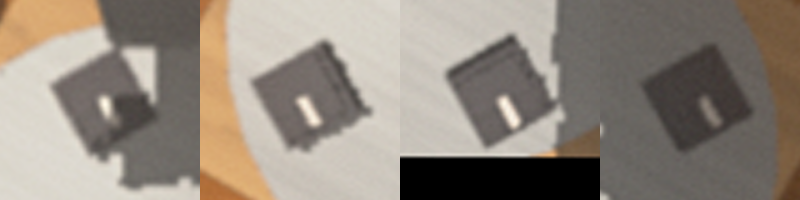

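All four heads now stand at the same angle (lines at (108,108), (310,110), (508,112), (708,110) in the tiles), so all are home. Now hanging the wrench on hook y=+0.1875.

```bash
cat >> h.py <<'E'
def rk(lx,ly): return np.array([.718+lx-.013*ly,.0103+ly+.013*lx])
def hang(ly,q,dl=0.,w=3.9,zs=.216):
    """dl: grasp point's offset along world y from the bar centre"""
    a=rk(-.17,ly);h=rk(-.070,ly)+[0,dl];a[1]=h[1]
    arm.goto([*a,.30],q);arm.line_to([*a,zs],velocity=.2);arm.line_to([*h,zs],velocity=.12);arm.dwell(.2);b=ft(4)
    for z in np.arange(.199,.179,-.003):
        arm.line_to([*h,z],velocity=.05);f=ft(3)-b
        if f[2]>w*.8: break
    print('rest at TCP z',z,f.round(2));arm.gripper_open();arm.dwell(.2);print(ft().round(2))
    arm.line_to([*h,.30],velocity=.15);print('t',arm.sense()['time'])
E
python3 - <<'E'
from h import *
arm.goto([.5,.15,.37],down(D(60)));hang(.1875,down(0.))
print(arm.sense()['qpos'].round(2))
# fresh looks at left tote
for i,s in enumerate((.05,-.05)): arm.goto([.43,.33+s,.30],down(np.pi/2)); snap('wrist',f'tm{i}')
for t,r in(('tm0','tl0'),):
    (im,c),(im0,_)=load(t),load(r)
uv=[proj(load(t)[1],np.array([[.4628,.302,.114],[.4192,.386,.114]])).round(1).tolist() for t in('tl0','tl1','tm0','tm1')];print(uv)
E
```

```text
rest at TCP z 0.187 [-1.11 -0.14  6.65 -0.01  0.19  0.  ]
[-0.21 -0.46 -0.19 -0.02  0.03  0.01]
t 96.7
[0.19 0.55 0.32 1.35 0.   1.76]
[[[183.0, 199.9], [260.3, 160.8]], [[276.8, 198.9], [357.6, 159.3]], [[179.7, 200.2], [256.9, 160.7]], [[272.2, 199.2], [352.7, 159.6]]]
```

Wrench hangs (load transferred, force zero after opening). Now a small two-view bar fitter (dark bar between light upright tops) to locate the totes, checked against my hand picks.

```bash
cat >> h.py <<'E'
from scipy.optimize import differential_evolution
_l=np.linspace(-.038,.038,25);_w=np.array([-.003,0,.003])
_S=np.array([(w,l) for l in _l for w in _w]);_C=np.array([(w,s*l) for s in(1,-1) for l in (.0445,.047) for w in _w])
def fitbar(tags,x,y,yawdeg,rng=.05,ry=25,z=.114):
    V=[(cv2.GaussianBlur(im,(3,3),0).astype(np.float32),c) for im,c in map(load,tags)]
    def samp(im,c,P,zz):
        uv=proj(c,np.c_[P,np.full(len(P),zz)]).astype(np.float32);return cv2.remap(im,uv[None,:,0],uv[None,:,1],1)[0]
    def cost(p):
        a=D(p[2]);ey=np.array([np.cos(a),np.sin(a)]);ex=np.array([ey[1],-ey[0]]);T=lambda Q:p[:2]+Q[:,:1]*ex+Q[:,1:]*ey
        r=0
        for im,c in V:
            r+=samp(im,c,T(_S),z)[:,0].mean()-1.5*np.minimum(samp(im,c,T(_C),z)[:,2],130).mean()
        return r/len(V)
    r=differential_evolution(cost,[(x-rng,x+rng),(y-rng,y+rng),(yawdeg-ry,yawdeg+ry)],seed=1,popsize=25,maxiter=120,tol=1e-6)
    return r.x.round(4),round(r.fun,1)
E
python3 - <<'E'
from h import *
print('left',fitbar(['tl0','tl1'],.441,.344,117.4),fitbar(['tm0','tm1'],.441,.344,117.4))
print('r1',fitbar(['w0','w1'],.431,-.303,95,.07,35),'r2',fitbar(['w0','w1'],.559,-.338,90,.07,35))
E
```

```text
left (array([  0.4373,   0.3389, 115.8743]), np.float64(-26.7)) (array([  0.4832,   0.328 , 120.0003]), np.float64(-40.7))
r1 (array([ 0.4295, -0.3094, 83.7692]), np.float64(-26.3)) r2 (array([ 0.4997, -0.3584, 75.6102]), np.float64(-32.1))
```

Run:
```python
from h import *
c=[load('tl0')[1],load('tl1')[1]]
print(onz(c[0],[(104+157/2,125+153/2),(104+312/2,125+68/2)],.114).round(4).tolist(),onz(c[1],[(198+158/2,123+152/2),(198+312/2,123+67/2)],.114).round(4).tolist())
for a,b in(('tl0','tm0'),('tl1','tm1')):
    A,ca=load(a);B,cb=load(b);e=np.array([[.438,.335,.06]])
    u=proj(ca,e)[0].round().astype(int);T=A[u[1]-45:u[1]+45,u[0]-55:u[0]+55]
    r=cv2.matchTemplate(B,T,cv2.TM_CCOEFF_NORMED);_,m,_,l=cv2.minMaxLoc(r);print(m,np.array(l)+[55,45]-u,'expected',proj(cb,e)[0]-proj(ca,e)[0])
# right totes hand picks (w0,w1 crops a.png)
c0,c1=load('w0')[1],load('w1')[1]
P=lambda x0,u,v:px(x0,90,u,v)
for n,l0,r0,l1,r1 in(('near',None,(288,103),(122,82),None),('far',(116,257),(231,257),(94,257),(207,257))):
    for c_,x0,pts in((c0,180,(l0,r0)),(c1,90,(l1,r1))):
        print(n,[None if p is None else onz(c_,[P(x0,*p)],.114)[0,:2].round(4).tolist() for p in pts])
```

```text
[[0.4646, 0.3013, 0.114], [0.4173, 0.3857, 0.114]] [[0.4629, 0.3022, 0.114], [0.4162, 0.3819, 0.114]]
0.5976088643074036 [-10  37] expected [-2.9172784   0.13686418]
0.7290165424346924 [-13  38] expected [-4.14717202  0.29153326]
near [None, [0.4395, -0.2621]]
near [[0.4247, -0.356], None]
far [[0.564, -0.3909], [0.5642, -0.2979]]
far [[0.5653, -0.3915], [0.5651, -0.2997]]
```

Template matching shows the left tote has been knocked ~4 cm in +x since the first look; the fit agrees at about (.483,.328), 120°. Refining with closer views, then grasp and hang.

Run:
```python
from h import *
for i,s in enumerate((.04,-.04)): arm.goto([.48,.33+s,.27],down(np.pi/2)); snap('wrist',f'tn{i}')
f=fitbar(['tn0','tn1'],.483,.330,119,.025,15);print(f)
f1=[fitbar([t],.483,.330,119,.025,15) for t in('tn0','tn1')];print(f1)
```

```text
(array([  0.484 ,   0.3289, 119.0746]), np.float64(-26.4))
[(array([  0.4904,   0.3302, 109.6272]), np.float64(-27.2)), (array([  0.4831,   0.329 , 120.2907]), np.float64(-43.0))]
```

```bash
cat >> h.py <<'E'
def pick(x,y,bar,flip=False):
    p=[x,y];q=down(D(bar-90+(180 if flip else 0)))
    arm.goto([*p,.22],q);arm.dwell(.1);b=ft(4);arm.line_to([*p,.11],velocity=.12);arm.line_to([*p,.088],velocity=.06);print('down',(ft()-b).round(2))
    arm.close(60);print('w',arm.sense()['gripper_width']);arm.line_to([*p,.20],velocity=.12);arm.dwell(.15);f=ft(4)-b;print('lift',f.round(2));return f
E
python3 - <<'E'
from h import *
f=pick(.4835,.329,119.5)
arm.line_to([.4835,.329,.30],velocity=.2);arm.goto([.52,.15,.33],down(0.));im,c=snap('wrist','hold1')
print(arm.sense()['gripper_width'],arm.sense()['time'])
f=ft(5);print(f.round(3))
cv2.imwrite('pics/hold1.png',cv2.resize(im[:,:,::-1],(800,600)))
E
```

```text
down [ 0.03  0.08  0.46 -0.01  0.02 -0.04]
w 0.1278729544963769
lift [ 0.21  0.24 -1.29 -0.01  0.   -0.01]
0.12222882315914253 105.675
[-0.142 -0.041 -1.644  0.022  0.011 -0.009]
```

Run:
```python
from h import *
hang(.0625,down(0.),w=2.0,zs=.209)
for t,y in(('ra',-.38),('rb',-.23)):
    arm.goto([.45,y,.40],down(np.pi/2)); snap('wrist',t)
for n,e,h in(('near',(.432,-.309,.06),0),('far',(.565,-.345,.06),0)):
  for a,b in(('w0','ra'),('w1','rb')):
    A,ca=load(a);B,cb=load(b);u=proj(ca,[e])[0].round().astype(int);T=A[u[1]-30:u[1]+30,u[0]-38:u[0]+38]
    r=cv2.matchTemplate(B,T,cv2.TM_CCOEFF_NORMED);_,m,_,l=cv2.minMaxLoc(r);print(n,round(m,3),np.array(l)+[38,30]-u)
print(arm.sense()['time'])
```

```text
rest at TCP z 0.184 [-4.46 -0.56 14.74 -0.04  0.91 -0.03]
[ 0.32  0.25  0.37  0.01 -0.02 -0.  ]
t 111.8417
near 0.964 [0 0]
near 0.982 [0 0]
far 0.971 [0 0]
far 0.982 [0 0]
114.65
```

Both right totes are unmoved. Picking the near one, then the far one.

Run:
```python
from h import *
pick(.4315,-.309,82);arm.line_to([.4315,-.309,.30],velocity=.2);print(arm.sense()['gripper_width'])
hang(-.0625,down(0.),w=2.0,zs=.209)
arm.goto([.50,-.30,.36],down(0.));im,c=snap('wrist','rc')
pick(.5647,-.345,90);arm.line_to([.5647,-.345,.30],velocity=.2);print(arm.sense()['gripper_width'])
hang(-.1875,down(0.),w=2.0,zs=.209)
arm.goto([.45,0.,.42],down(np.pi/2));snap('wrist','end')
arm.goto_joints([-1.29,.326,-.193,1.052,0,1.437]);snap('scene','ends');snap('top','endt');print(arm.sense()['time'])
a=load('ends')[0][120:330,160:440];b=load('endt')[0][100:310,110:390]
cv2.imwrite('pics/z.png',np.vstack([cv2.resize(a,(400,300),interpolation=2),cv2.resize(b,(400,300),interpolation=2)])[:,:,::-1])
i2=np.vstack([cv2.resize(load('end')[0],(400,300),interpolation=2),np.zeros((300,400,3),np.uint8)])
m=np.hstack([cv2.imread('pics/z.png'),i2[:,:,::-1]]);cv2.imwrite('pics/z.png',m)
```

```text
down [-0.2  -0.43  1.15 -0.    0.02 -0.02]
w 0.13198122268787857
lift [ 0.39 -0.25 -2.77  0.03  0.01  0.01]
0.1251289154537771
rest at TCP z 0.187 [-1.64  0.68  6.36  0.08  0.28 -0.02]
[ 0.25 -0.45 -0.32  0.01 -0.03  0.  ]
t 126.875
down [-0.28 -0.31 -0.12 -0.   -0.01 -0.01]
w 0.12784156073541234
lift [ 0.41 -0.15 -3.01  0.   -0.01  0.02]
0.12366267170677157
rest at TCP z 0.187 [-1.15  0.37  5.55  0.03  0.13 -0.01]
[-0.35 -0.02 -0.14 -0.01 -0.   -0.02]
t 139.1833
142.6667
```

View pics/z.png

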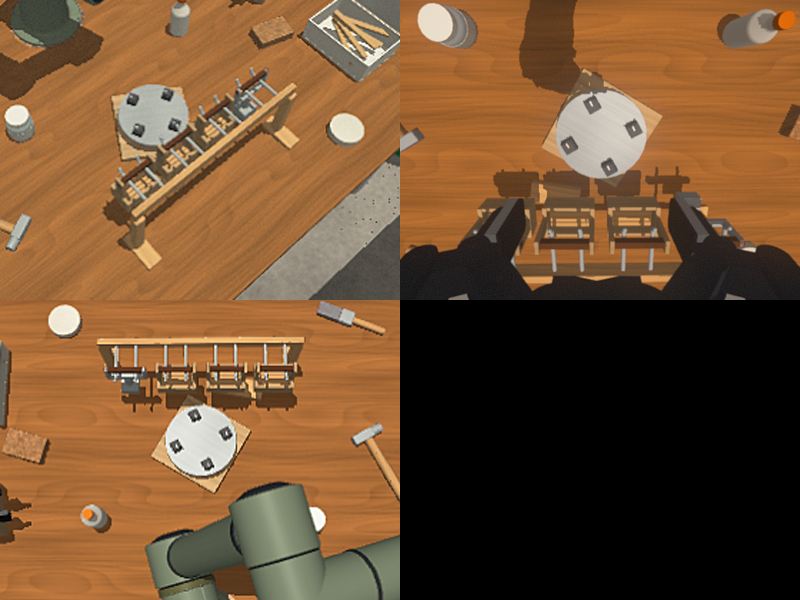

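The picture shows the wrench (top view, (125,375)) and all three totes ((178,372), (227,372), (275,372)) hanging across both rods of their hooks. The bystanders are in place and the four heads are aligned. Handing in.

```bash
python3 -c "
from workcell import arm, snapshot, solve_ik
print(arm.hand_in())"
```

```text
the job is handed in; nothing more can be done
None
```

The job is handed in, at about 143 s of the allowed 210 s: all four screws were tightened crosswise in two rounds (about 54–57° each, then home to the stop), and the wrench and all three totes hang on the rack.

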